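# Load the battery pack and click the cover of a cordless under-cabinet light shut

## Robot

A 7-joint arm with a two-finger parallel gripper is mounted at the origin on the work surface. World frame = base frame: x ahead of the robot, y to its left, z up, the work surface at z = 0. Lengths are in m, angles in rad, forces in N, time in s.
With the tool pointing down it reaches from about 0.4 to 0.85 m from the base axis. Payload 4.5 kg.
Tool frame: the origin (TCP) lies between the finger pads; the fingertips stand 14 mm ahead of it and the grasp point (between the pads) lies 5 mm behind it; z points along the fingers, x is the direction in which the jaws open and shut, and the axes are right-handed (so a half turn about z gives the same grasp; the last joint's range is limited). The gripper opens to 85 mm and grips with 20 to 120 N. Pads are 22 mm wide; open, the fingers measure 114 mm over their backs; the gripper's body (76 mm by 85 mm) begins 54 mm behind the grasp point. The pads swing forward as they close: fully open they stand 13 mm farther back than shut.
Start: joints at [1.202, 0.689, -0.195, 1.565, 0.157, 0.902, -0.215], TCP at [0.245, -0.575, 0.245] pointing down, gripper open.
Joint ranges: [-3.01, 3.01], [-0.46, 2.08], [-1.47, 1.51], [0.13, 2.56], [-1, 4.14], [0.04, 2.09], [-2.66, 2.66]. Speed limits (rad/s): [2.57, 2.57, 3.14, 3.14, 3.14, 3.14, 3.14].

## Interface

Orientations are given as [roll, pitch, yaw] about the fixed x, y, z axes, in that order (R = Rz(yaw) Ry(pitch) Rx(roll)).
In Python, from bench import arm gives the robot as it stands. Calls block until the motion is done:
- arm.move_pose(position, orientation): joint-space move of the TCP to a pose.
- arm.servo_line(position, rot=None, feed=0.15, f_stop=None): straight line of the TCP; rot=None keeps the orientation; feed is the mean speed in m/s. With f_stop (N) it stops when the force on the tool has changed by that much, and returns True; else False.
- arm.move_joints(angles): joint-space move.
- arm.grip(opening): finger opening in m; the grip force is fixed at half the most; returns when the fingers have stopped.
- arm.hold(seconds).
- arm.solve_ik(position, orientation): joint angles nearest the present ones, or None.
- arm.state(): the state.
- arm.grab_frame(name): name is "side" or "top"; returns the picture (480x640x3 uint8, red, green, blue); there is no depth.
- arm.calibration(name): a dict with "K" (3x3 intrinsics, pixels), "D" ([k1, k2, p1, p2, k3] as OpenCV has them; the pictures are not rectified), "cam_to_world" (4x4, takes a point from camera to world coordinates). Camera axes: x right, y down, z forward; pixel columns grow to the right and rows downward; lengths in m; the calibration is good to about 2 mm. A picture is of the moment at which its call begins. calibration takes no time and is no camera call.
A pose or a line that the arm cannot do raises arm.PlanningError and nothing moves.
- arm.finish_job(): hands the job in, once; it reports no verdict.
Trained networks look in the newest picture that a camera, given by its name, has taken for a name from the list of things; names that differ only in an ending like _2 or _b are one class to them, and where a whole thing is asked for, a point or a joint stands for the part that bears it (a point fixed in the world has none). Each returns a list of dicts, best first, with "confidence" (0 to 1); they miss things now and then, are a little off and sometimes report something else, mostly with a low value. They report only what shows in the picture. A call takes as long as a camera call. They do not tell look-alikes from the thing itself.
- arm.look_for(camera, target): "centre" ([x, y, z] in m, in world coordinates, good to about 4 mm: the middle of the surface that is visible of it).
- arm.regions_of(camera, target): "region" (480x640 bool, what is visible of it).
The state is a dict: "clock": time; "joint_positions": joint angles; "joint_velocities": joint speeds; "effort": joint torques, N m; "eef_pos": TCP position; "eef_rot": TCP orientation; "contact_force": force on the tool from outside, world axes, zero at the start; "moment": the same for the moment, N m; "width": finger opening in m.
Only numpy, scipy, OpenCV 4.12 (cv2) and the standard library are available. Lean on these libraries where they do the work, as an engineer would, in place of code of your own. Each camera call takes 0.05 s, during which the arm holds its last target. There are 200 camera calls.

## Task

Lay the green battery pack flat in the bay of the white cordless light, then slide the light's grey cover along its rails over the pack until its red tongue clicks behind the orange ledge and keeps it shut, and let go. The click comes at a slightly different place in every light, so feel for it: push gently, and do not ram the cover on past the click. Leave the black used pack and everything else where they are.

Things in the scene. Friction and masses are not known exactly. Their poses are not given: they have to be found in the camera images.
- lamp: White cordless under-cabinet light lying face down; it grips the worktop and does not move. Bar 330 (x) x 98 (y) x 20 mm, origin: centre of its underside. Its +x runs along the bar from the open end to the latch end, the way the cover closes; z up. Its flat top lies 20 mm above the worktop; two low aluminium rails, 7 mm high, at y = +-39.5 mm guide the cover.
- bay (a point): Centre of the battery bay's floor, at lamp x = +45 mm, y = 0, 20 mm above the worktop; axes as the lamp's. A yellowish floor inside a black rim 6 mm high and 3 mm thick; 64 (x) x 38 mm (y) clear inside, open above. Two brass pins of the latch block, 36 to 41 mm above the worktop at y = +-30 mm, end 16 to 38 mm from this point towards +x.
- latch (a point): Usual place of the orange ledge's top, lamp x = +125 mm, 50 mm above the worktop, on a grey block 66 mm wide. The block is up to 11 mm nearer or farther along x in each light, which this point does not show. The red tongue, 30 mm long on the cover's leading edge, rides up the ledge's ramp and snaps down behind it, at a travel of 0.128 to 0.153.
- cover (a joint): Travel (m) of the grey cover towards lamp +x: 0 = fully open, starts at 0 to 0.015, bay then free. A hood 98 (x) x 64 mm, roof 54 mm above the worktop, captive on the rails (no lifting or steering), leading edge at lamp x = -42 mm + travel; slides at about 1 N. Clicked and let go, it stays at 0.129 to 0.152; let go before the click, sprung pins push it back to 0.126 or less.
- cover_rib (a point): Centre of the black rib on the cover's roof, by which it is pushed or gripped: 12 mm along the slide (lamp x), 44 mm across it, 18 mm high, from 54 to 72 mm above the worktop; this point is 63 mm above the worktop. It lies at lamp x = -110 mm + travel, y = 0; its axes are the lamp's.
- tongue_root (a point): Root of the red flexible tongue at the cover's leading edge. Force needed on the cover: 1 N; from travel 0.103 to 0.125 on brass spring pins add 2 to 4 N; then the ramp, peak 9 to 12 N in all; over the crest it falls to half, and 2 to 4 mm on the tongue snaps down. 1 to 2 mm after that rubber buffers add 7 N per mm. Over 20 N of cover against block breaks the latch.
- pack_center (a point): Centre of the green battery pack with a pale label, loose, 56 (x) x 30 (y) x 22 (z) mm, 90 g, lying flat on the worktop, to the left or to the right of the light; it may go into the bay either way round, long side along the lamp's x.
- oldpack_center (a point): Centre of the used battery pack, black with a red label, same size, lying on the other side of the light: not to be used or moved.
- mug: Blue mug, 76 mm across, 90 mm high, origin at its underside; a bystander beyond the light.
- spice: Spice jar with red cap, 48 mm across, 100 mm high, origin at its underside; a bystander beyond the light.
- driver: Screwdriver, 190 mm long, lying beyond the light; a bystander.
- bowl: White bowl, 140 mm across, 55 mm high, origin at its underside; a bystander beyond the light, to the left.
- soap: Soap bottle, 64 mm across, 190 mm high, origin at its underside; a bystander by the tap at the near right.
- pot: Steel pot, 170 mm across, 90 mm high, standing on the hob at the left; a bystander.
Mind the look-alikes: they are no part of the job. Leave any purple or yellow look-alike of the part that bears pack_center alone.

How it is judged:
On the way:
1. the green pack lies flat in the bay while the cover is still open (x of pack_center in the frame of lamp between 0.038 and 0.052 m and y of pack_center in the frame of lamp between -0.007 and 0.007 m and height (world z) of pack_center below 0.034 m and value of joint cover below 0.07 m), for 0.2 s.
At the end, for the whole second after the job is handed in: The green pack lies flat in the bay (centre within 7 mm of the bay's centre along each axis, not more than 3 mm above its seated height) and the cover, let go, stays shut by its own latch: travel above 0.127 m (without the click the pins push it back to 0.126 or less) and at rest (x of pack_center in the frame of lamp between 0.038 and 0.052 m and y of pack_center in the frame of lamp between -0.007 and 0.007 m and height (world z) of pack_center below 0.034 m and value of joint cover above 0.127 m and velocity of joint cover between -0.005 and 0.005 m/s); the robot touches nothing.
It fails at once if the cover is forced: more than 20 N between the cover (with its tongue) and the light (contact force between cover and lamp above 20 N).
It fails at once if the pack is dropped or rammed into the light: more than 40 N (contact force between pack and lamp above 40 N).
It fails at once if the used pack or another bystander is moved by more than 30 mm (distance of any of oldpack_center, mug, spice, driver, bowl, soap, pot from where it was at the start of the episode above 0.03 m).
It also fails if it takes over 58 s, if anything falls off the work surface, if the arm or the gripper's body presses on something with over 40 N, if the wrist force passes 120 N, or if a joint passes its speed limit or range.

## Working session

There is one attempt and no reset: what is moved stays moved. The work goes in short steps, each a Python script; the robot and the scene stay as the last script left them, time stands still between calls to the robot, and variables do not carry over. Pictures are saved under pics/ and viewed, about 8 in all and at most 12, crops included, and the job is handed in when it is done.

```bash
mkdir -p pics; ls; python3 - <<'E'
from bench import arm
import cv2,numpy as np
for n in("top","side"):
    im=arm.grab_frame(n); cv2.imwrite(f"pics/{n}0.png",im[:,:,::-1])
    c=arm.calibration(n); print(n,np.round(c["K"],1).tolist(),np.round(c["D"],3),np.round(c["cam_to_world"],3).tolist())
    for t in("lamp","cover_rib","pack_center","oldpack_center","tongue_root","latch","bay"):
        try: print(t,[(np.round(d["centre"],3).tolist(),round(d["confidence"],2)) for d in arm.look_for(n,t)])
        except Exception as e: print(t,e)
print(arm.state())
E
```

```text
pics
top [[560.1, 0.0, 317.2], [0.0, 560.1, 233.0], [0.0, 0.0, 1.0]] [-0.177  0.     0.     0.     0.   ] [[-0.029, -0.995, 0.091, 0.399], [-0.999, 0.028, -0.016, 0.085], [0.013, -0.092, -0.996, 1.496], [0.0, 0.0, 0.0, 1.0]]
lamp [([0.564, -0.064, 0.024], 0.82)]
cover_rib []
pack_center [([0.376, 0.348, 0.024], 0.67), ([0.569, 0.353, 0.023], 0.64), ([0.476, 0.354, 0.021], 0.52)]
oldpack_center [([0.498, -0.346, 0.02], 0.72)]
tongue_root [([0.637, -0.025, 0.055], 0.55)]
latch [([0.566, -0.06, 0.022], 0.59)]
bay [([0.564, -0.064, 0.019], 0.86)]
side [[472.4, 0.0, 314.3], [0.0, 472.4, 234.7], [0.0, 0.0, 1.0]] [-0.02  0.    0.    0.    0.  ] [[-0.944, -0.233, 0.232, 0.213], [-0.329, 0.697, -0.637, 0.96], [-0.014, -0.678, -0.735, 1.103], [0.0, 0.0, 0.0, 1.0]]
lamp [([0.569, -0.052, 0.021], 0.97)]
cover_rib [([0.636, -0.018, 0.056], 0.55)]
pack_center [([0.573, 0.36, 0.023], 0.73), ([0.476, 0.361, 0.024], 0.67), ([0.372, 0.358, 0.023], 0.52)]
oldpack_center [([0.494, -0.339, 0.02], 0.5)]
tongue_root [([0.635, -0.021, 0.059], 0.64), ([0.481, 0.599, 0.012], 0.53)]
latch [([0.572, -0.053, 0.021], 0.78), ([0.768, 0.094, 0.059], 0.54), ([0.635, -0.023, 0.057], 0.4)]
bay [([0.569, -0.051, 0.017], 0.83)]
{'clock': 0.8, 'joint_positions': array([ 1.20177635,  0.6890609 , -0.19457545,  1.56532164,  0.15730361,
        0.90250527, -0.21512392]), 'joint_velocities': array([-0.00115107, -0.00086344,  0.00015659, -0.00027586,  0.00037408,
        0.00086898, -0.00090386]), 'effort': array([-4.98989607e-05, -5.39506602e+01, -1.26678150e+00, -1.58879274e+01,
        1.00245301e-02,  1.37326177e-03, -3.37460244e-05]), 'eef_pos': array([ 0.24502339, -0.57498306,  0.24533473]), 'eef_rot': array([ 3.14158093e+00, -8.83127578e-05, -1.16799195e+00]), 'contact_force': array([-0.01888357, -0.40654202,  0.49230364]), 'moment': array([ 0.0315788 , -0.01327223,  0.13032608]), 'width': 0.08555491264845173}
```

View pics/top0.png

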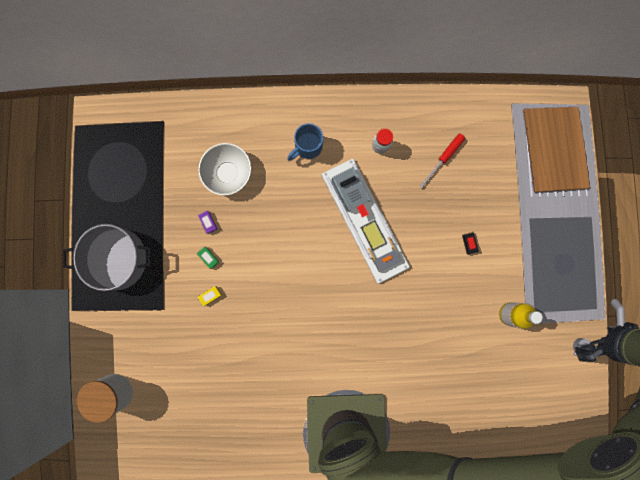

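View pics/side0.png

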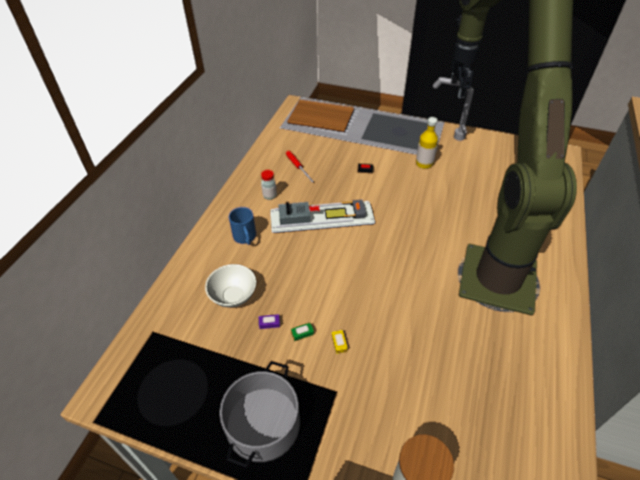

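The top picture shows four packs: purple (208,222), green (208,257), yellow (210,296) and black with red (471,243). I pick the green one. The lamp's open end, with cover and rib, is at the far end (340,180), and the bay is at (373,236). Its +x runs toward the robot.

```bash
cat > h.py <<'E'
from bench import arm
import cv2,numpy as np
def px2w(n,uv,z):
    c=arm.calibration(n);K=np.array(c["K"]);D=np.array(c["D"],float);T=np.array(c["cam_to_world"])
    p=cv2.undistortPoints(np.array(uv,float).reshape(-1,1,2),K,D)[:,0]
    d=np.c_[p,np.ones(len(p))]@T[:3,:3].T;o=T[:3,3]
    return o+d*((z-o[2])/d[:,2])[:,None]
def w2px(n,P):
    c=arm.calibration(n);T=np.linalg.inv(np.array(c["cam_to_world"]))
    return cv2.projectPoints(np.array(P,float).reshape(-1,1,3),cv2.Rodrigues(T[:3,:3])[0],T[:3,3],np.array(c["K"]),np.array(c["D"],float))[0][:,0]
def rect(n,mask,z):
    """centre, long, short, yaw of long axis of a mask at height z"""
    ys,xs=np.nonzero(mask);P=px2w(n,np.c_[xs,ys],z)[:,:2]
    (c,s,a)=cv2.minAreaRect((P*1000).astype(np.float32))
    a=np.radians(a)
    if s[0]<s[1]: s=s[::-1];a+=np.pi/2
    return np.round(np.array(c)/1000,4),np.round(s,1),round(float((a+np.pi/2)%np.pi-np.pi/2),3),np.round(P.mean(0),4)
def blob(im,lo,hi,near,r):
    hsv=cv2.cvtColor(im,cv2.COLOR_RGB2HSV);m=cv2.inRange(hsv,lo,hi)
    k=np.zeros_like(m);cv2.circle(k,tuple(int(v) for v in near),r,255,-1)
    m&=k;n,l,st,_=cv2.connectedComponentsWithStats(m)
    return l==1+np.argmax(st[1:,4])
E
python3 - <<'E'
from h import *
for n in("top","side"):
    im=arm.grab_frame(n)
    for d in arm.regions_of(n,"lamp")[:1]: print(n,"lamp",d["confidence"],rect(n,d["region"],.02))
    for d in arm.regions_of(n,"cover_rib")[:2]: print(n,"cover",d["confidence"],rect(n,d["region"],.054))
    g=w2px(n,[[.476,.357,.022]])[0]
    for d in arm.regions_of(n,"pack_center"):
        ys,xs=np.nonzero(d["region"])
        print("pack",xs.mean().round(),ys.mean().round(),im[d["region"]].mean(0).round(),rect(n,d["region"],.018))
    m=blob(im,(45,80,30),(90,255,255),g,20); print("green",m.sum(),rect(n,m,.02))
    b=w2px(n,[[.52,-.075,.02]])[0]; m=blob(im,(20,60,80),(35,255,255),b,25); print("bay",m.sum(),rect(n,m,.02))
    b=w2px(n,[[.567,-.058,.02]])[0].astype(int);x,y=np.clip(b-[75,60],0,None)
    cr=im[y:y+120,x:x+150]; p0=g.astype(int)-[37,30];cg=im[p0[1]:p0[1]+60,p0[0]:p0[0]+75]
    print(n,"crop at",x,y,p0)
    cv2.imwrite(f"pics/c_{n}.png",np.vstack([cv2.resize(cr,(750,600))[:, :],])[:,:,::-1])
    if n=="top": cv2.imwrite("pics/g.png",cv2.resize(cg,(600,480))[:,:,::-1])
E
```

```text
top lamp 0.75 (array([ 0.5645, -0.0667]), array([328.5,  98.8]), 0.438, array([ 0.5638, -0.0668]))
top cover 0.65 (array([ 0.6293, -0.0329]), array([130.5,  74.2]), 0.428, array([ 0.6371, -0.0298]))
top cover 0.44 (array([ 0.7154, -0.2769]), array([184.5,  28.3]), -0.703, array([ 0.7364, -0.2931]))
pack 209.0 296.0 [216. 196.  84.] (array([0.3746, 0.3513]), array([58.3, 31.2]), -0.992, array([0.3749, 0.3515]))
pack 207.0 257.0 [110. 158. 116.] (array([0.4787, 0.3537]), array([56.3, 32. ]), 0.706, array([0.4787, 0.3543]))
pack 207.0 222.0 [154. 115. 169.] (array([0.5726, 0.355 ]), array([58.3, 31.2]), 0.452, array([0.5728, 0.3552]))
pack 351.0 191.0 [115. 107. 110.] (array([ 0.6339, -0.0357]), array([134.1,  74.7]), 0.423, array([ 0.644 , -0.0328]))
green 150 (array([0.4773, 0.3544]), array([55.2, 29.7]), 0.707, array([0.477 , 0.3534]))
bay 344 (array([ 0.5246, -0.0871]), array([64.1, 39.5]), 0.435, array([ 0.5245, -0.0869]))
top crop at 286 159 [169 227]
side lamp 0.56 (array([ 0.5633, -0.0735]), array([329.7, 133.8]), 0.427, array([ 0.5644, -0.0646]))
side cover 0.85 (array([ 0.6211, -0.0244]), array([127.9,  99. ]), 0.386, array([ 0.6308, -0.0206]))
side cover 0.16 (array([0.7678, 0.0827]), array([165.3,  79.5]), -1.024, array([0.7672, 0.0824]))
pack 302.0 332.0 [ 90. 132.  81.] (array([0.4719, 0.3577]), array([59.8, 43.5]), 0.699, array([0.4724, 0.3578]))
pack 339.0 342.0 [201. 173.  61.] (array([0.3707, 0.354 ]), array([66.9, 33.6]), -1.043, array([0.3708, 0.3547]))
pack 269.0 321.0 [124.  84. 142.] (array([0.5669, 0.3565]), array([54.7, 40.6]), 0.456, array([0.5665, 0.3571]))
green 164 (array([0.4714, 0.3572]), array([56. , 35.1]), 0.698, array([0.4696, 0.3603]))
bay 174 (array([ 0.5217, -0.0913]), array([66.5, 40.1]), 0.439, array([ 0.5223, -0.0912]))
side crop at 243 156 [263 300]
```

View pics/c_top.png

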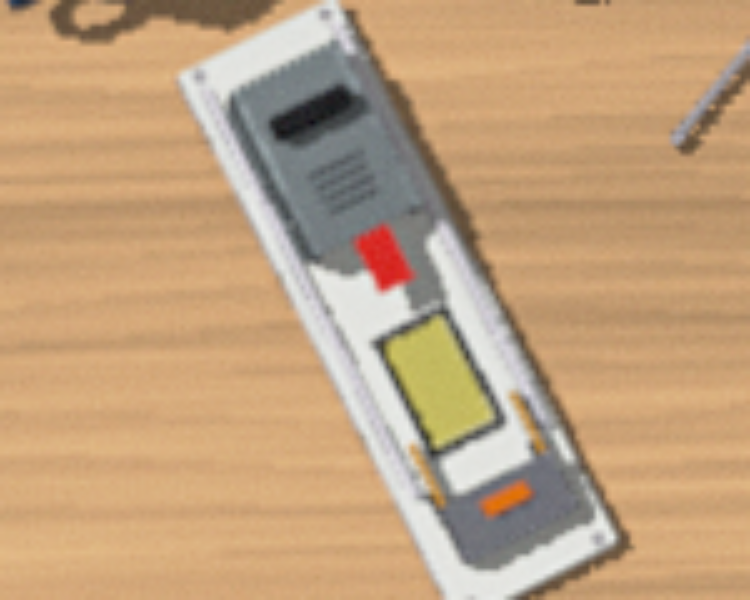

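View pics/g.png

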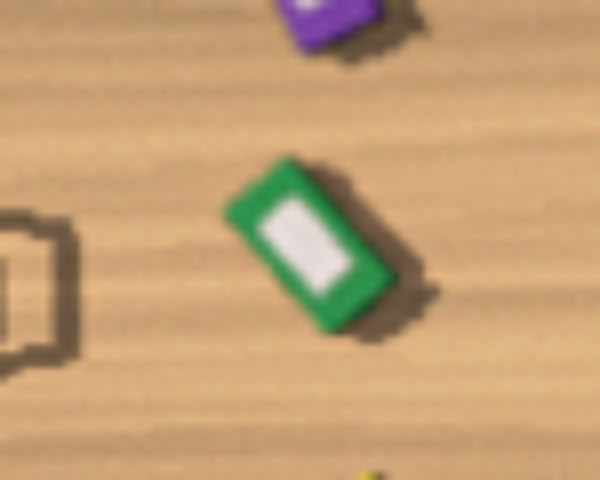

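```bash
python3 - <<'E'
from h import *
s=arm.state();p=s["eef_pos"]
arm.servo_line([p[0],p[1],.34],feed=.3)
Y=.706-np.pi/2
arm.move_pose([.4755,.3545,.20],[np.pi,0,Y])
print(arm.state()["clock"],arm.state()["eef_pos"],arm.state()["joint_positions"].round(2))
arm.grip(.06)
arm.servo_line([.4755,.3545,.09],feed=.2)
for n in("top","side"):
    im=arm.grab_frame(n);g=w2px(n,[[.476,.355,.04]])[0].astype(int)
    c=im[g[1]-40:g[1]+40,g[0]-50:g[0]+50]; cv2.imwrite(f"pics/a_{n}.png",cv2.resize(c,(400,320))[:,:,::-1])
cv2.imwrite("pics/a.png",np.hstack([cv2.imread("pics/a_top.png"),cv2.imread("pics/a_side.png")]))
print(arm.state()["clock"])
E
```

```text
5.0417 [0.47624314 0.35364242 0.20003363] [-0.47  0.73 -0.44  1.7   0.4   0.8  -1.96]
6.2167
```

View pics/a.png

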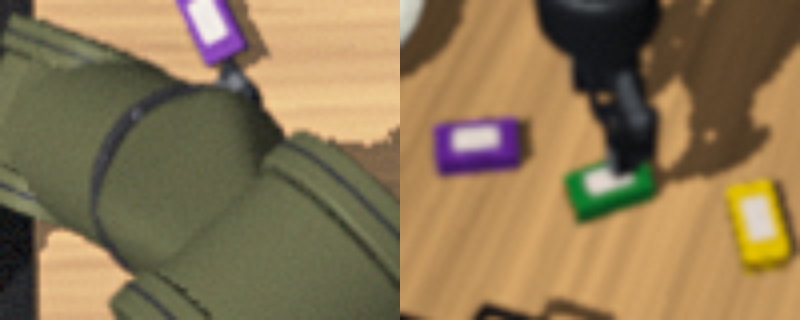

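The side view shows the jaws above the green pack, with the purple and yellow packs well clear. The top view is blocked by the arm. I'll grip next.

```bash
python3 - <<'E'
from h import *
print(arm.servo_line([.4755,.3545,.020],feed=.1,f_stop=8), arm.state()["eef_pos"])
arm.grip(.0); print("width",arm.state()["width"],arm.state()["contact_force"].round(1))
z=arm.state()["eef_pos"][2];print(z)
arm.servo_line([.4755,.3545,.14],feed=.2); print("width",arm.state()["width"])
Y=.436-np.pi/2
arm.move_pose([.5235,-.0885,.16],[np.pi,0,Y]); s=arm.state();print(s["clock"],s["eef_pos"],s["joint_positions"].round(2),s["width"])
arm.servo_line([.5235,-.0885,.085],feed=.15)
s=arm.state();print(s["clock"],s["eef_pos"],s["eef_rot"])
for n in("top","side"):
    im=arm.grab_frame(n);g=w2px(n,[[.5235,-.0885,.05]])[0].astype(int)
    c=im[g[1]-40:g[1]+40,g[0]-50:g[0]+50]; cv2.imwrite(f"pics/b_{n}.png",cv2.resize(c,(400,320),interpolation=cv2.INTER_CUBIC)[:,:,::-1]);print(n,g-[50,40])
    np.save(f"b_{n}.npy",im)
cv2.imwrite("pics/b.png",np.hstack([cv2.imread("pics/b_top.png"),cv2.imread("pics/b_side.png")]))
E
```

```text
False [0.47576634 0.35485609 0.02039578]
width 0.028213171729481696 [ 0.1 -0.8  6.1]
0.02094237739296932
width 0.028732568650245528
9.8333 [ 0.52402504 -0.08671611  0.16001585] [ 0.38  0.73 -0.5   1.92  0.57  0.63 -1.62] 0.02884176960018772
10.4833 [ 0.52402756 -0.08778222  0.08535429] [-3.14079247e+00  1.40520343e-05 -1.13379606e+00]
top [325 194]
side [284 166]
```

View pics/b.png

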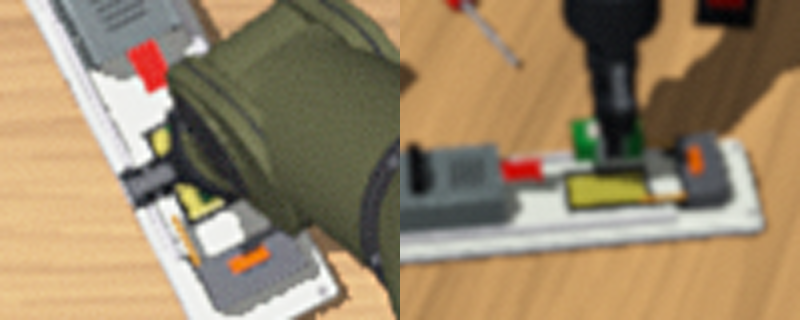

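```bash
python3 - <<'E'
from h import *
from scipy.optimize import least_squares
im=np.load("b_side.npy")
a=.436+np.pi;ux=np.array([np.cos(a),np.sin(a)]);uy=np.array([-ux[1],ux[0]])
def box(c,z0,z1,lx=.056,ly=.03):
    return np.array([[*(c+sx*lx/2*ux+sy*ly/2*uy),z] for sx in(-1,1) for sy in(-1,1) for z in(z0,z1)])
tcp=np.array([.52403,-.08778])
hsv=cv2.cvtColor(im,cv2.COLOR_RGB2HSV)
m=cv2.inRange(hsv,(45,90,30),(90,255,255));m[:,:420]=m[:,420:];m[:190]=m[:190]
ys,xs=np.nonzero(m[:,:]);k=(ys>180)&(ys<230)&(xs>400-400)
m2=np.zeros_like(m);m2[185:215,420:455]=cv2.inRange(hsv,(45,90,30),(90,255,255))[185:215,420:455]
ys,xs=np.nonzero(m2);print("green cols",xs.min(),xs.max()+1,"rows",ys.min(),ys.max()+1,len(xs))
for off in(-.008,-.004,0,.004,.008):
    P=w2px("side",box(tcp+off*ux,.0645,.0865));print(off,"pred",P.min(0).round(1),P.max(0).round(1))
y=blob(im,(20,60,80),(35,255,255),w2px("side",[[*(tcp+0*ux),.02]])[0],22)
ys,xs=np.nonzero(y);print("yellow",xs.min(),xs.max()+1,ys.min(),ys.max()+1)
for c in([.5235,-.0885],[.5246,-.0871],[.522,-.091]):
    P=w2px("side",box(np.array(c),.02,.02,.064,.038));print(c,"pred",P.min(0).round(1),P.max(0).round(1))
big=cv2.resize(im[180:225,415:475],(780,585),interpolation=cv2.INTER_NEAREST)
P=w2px("side",box(tcp,.0645,.0865));
for p in P: cv2.circle(big,tuple(((p-[415,180])*13).astype(int)),4,(255,0,0),-1)
P=w2px("side",box(tcp,.02,.02,.064,.038))
for p in P: cv2.circle(big,tuple(((p-[415,180])*13).astype(int)),4,(0,0,255),-1)
cv2.imwrite("pics/d.png",big[:,:,::-1])
E
```

```text
Traceback (most recent call last):
ValueError: could not broadcast input array from shape (480,220) into shape (480,420)
```

```bash
python3 - <<'E'
from h import *
im=np.load("b_side.npy")
a=.436+np.pi;ux=np.array([np.cos(a),np.sin(a)]);uy=np.array([-ux[1],ux[0]])
def box(c,z0,z1,lx=.056,ly=.03):
    return np.array([[*(c+sx*lx/2*ux+sy*ly/2*uy),z] for sx in(-1,1) for sy in(-1,1) for z in(z0,z1)])
tcp=np.array([.52403,-.08778])
m=blob(im,(45,90,30),(90,255,255),(335,200),18)
hsv=cv2.cvtColor(im,cv2.COLOR_RGB2HSV);m=cv2.inRange(hsv,(45,90,30),(90,255,255))[185:215,318:352]
ys,xs=np.nonzero(m);print("green cols",xs.min()+318,xs.max()+319,"rows",ys.min()+185,ys.max()+186,len(xs))
for off in(-.008,-.004,0,.004,.008):
    P=w2px("side",box(tcp+off*ux,.0645,.0865));print(off,"pred",P.min(0).round(1),P.max(0).round(1))
y=blob(im,(20,60,80),(35,255,255),(336,213),18)
ys,xs=np.nonzero(y);print("yellow",xs.min(),xs.max()+1,ys.min(),ys.max()+1)
for c in([.5235,-.0885],[.5246,-.0871],[.522,-.091]):
    P=w2px("side",box(np.array(c),.02,.02,.064,.038));print(c,"pred",P.min(0).round(1),P.max(0).round(1))
o=[308,180]
big=cv2.resize(im[180:225,308:368],(780,585),interpolation=cv2.INTER_NEAREST)
for p in w2px("side",box(tcp,.0645,.0865)): cv2.circle(big,tuple(((p+.5-o)*13).astype(int)),5,(255,0,0),-1)
for p in w2px("side",box(tcp,.02,.02,.064,.038)): cv2.circle(big,tuple(((p+.5-o)*13).astype(int)),5,(0,0,255),-1)
cv2.imwrite("pics/d.png",big[:,:,::-1])
E
```

```text
green cols 327 345 rows 196 206 74
-0.008 pred [322.9 194.6] [341.7 207.5]
-0.004 pred [324.1 194.5] [343.  207.4]
0 pred [325.4 194.4] [344.3 207.3]
0.004 pred [326.6 194.3] [345.5 207.2]
0.008 pred [327.8 194.2] [346.8 207.1]
yellow 325 349 209 218
[0.5235, -0.0885] pred [324.2 208.3] [345.2 218.1]
[0.5246, -0.0871] pred [323.7 208.6] [344.8 218.3]
[0.522, -0.091] pred [324.8 207.9] [345.9 217.7]
```

View pics/d.png

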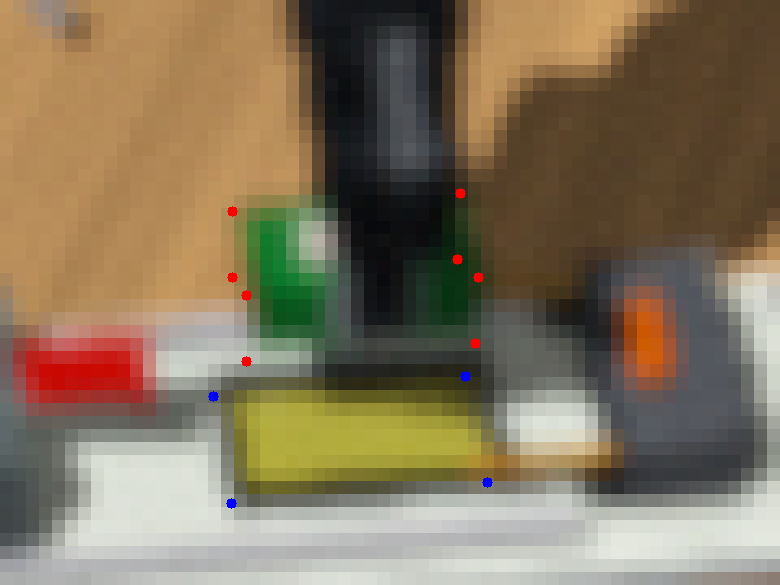

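```bash
python3 - <<'E'
from h import *
c=[.5236,-.0884]
arm.servo_line([*c,.050],feed=.08,f_stop=6)
r=arm.servo_line([*c,.0400],feed=.015,f_stop=3); s=arm.state();print(r,s["eef_pos"],s["contact_force"].round(1),s["clock"])
E
```

```text
True [ 0.5235369  -0.08842302  0.04091925] [-0.7 -0.1  3.7] 11.7667
```

```bash
python3 - <<'E'
from h import *
arm.grip(.043); print(arm.state()["width"])
p=arm.state()["eef_pos"];arm.servo_line([.5236,-.0884,.16],feed=.2)
# move off so the cameras see: above the open end of the lamp
a=.436+np.pi;ux=np.array([np.cos(a),np.sin(a)])
q=np.array([.5645,-.0667])-.19*ux
arm.move_pose([*q,.20],[np.pi,0,.436-np.pi/2])
im={n:arm.grab_frame(n) for n in("top","side")}
for n in im:
    m=blob(im[n],(45,80,30),(90,255,255),w2px(n,[[.5236,-.0884,.042]])[0],22);print(n,m.sum(),rect(n,m,.042))
    g=w2px(n,[[.58,-.06,.05]])[0].astype(int);print(n,g-[50,40])
    c=im[n][g[1]-45:g[1]+45,g[0]-50:g[0]+50]; im[n]=cv2.resize(c,(400,360),interpolation=cv2.INTER_CUBIC)
cv2.imwrite("pics/e.png",np.hstack(list(im.values()))[:,:,::-1]);print(arm.state()["clock"],arm.state()["eef_pos"])
E
```

```text
0.04328518736449276
top 163 (array([ 0.5254, -0.0877]), array([56.2, 30.7]), 0.428, array([ 0.5256, -0.0865]))
top [313 172]
side 143 (array([ 0.5166, -0.0779]), array([55.9, 51.2]), 0.431, array([ 0.5163, -0.0733]))
side [265 168]
13.8583 [0.7355132  0.01170558 0.19911116]
```

View pics/e.png

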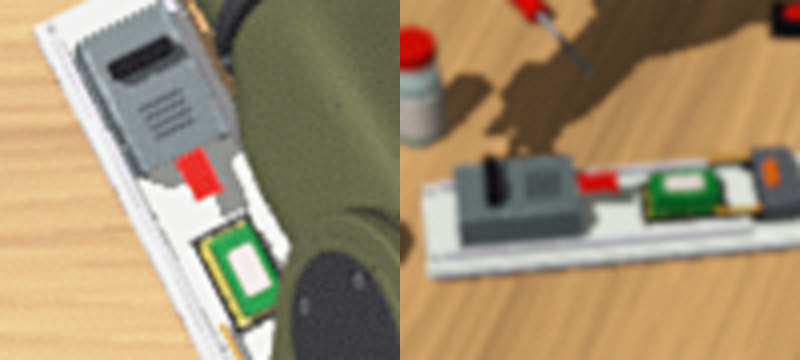

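The pack lies inside the rim, about 1 mm from the bay centre in the top view. The cover is still open, with its rib at top pixel (348,187).

```bash
cat >> h.py <<'E'
a=.436+np.pi;ux=np.array([np.cos(a),np.sin(a)]);L0=np.array([.5645,-.0672])
W=lambda x,z:[*(L0+x*ux),z]
def lx(): return float((arm.state()["eef_pos"][:2]-L0)@ux)
def F(): return float(-arm.state()["contact_force"][:2]@ux)
E
python3 - <<'E'
from h import *
r=px2w("top",[[348.5,187.3]],.072)[0];rx=float((r[:2]-L0)@ux);print("rib lamp x",rx,"y",(r[:2]-L0)@[-ux[1],ux[0]],"travel",rx+.110)
arm.grip(0)
arm.move_pose(W(rx-.045,.12),[np.pi,0,.436-np.pi/2])
arm.servo_line(W(rx-.045,.074),feed=.1); arm.hold(.2)
print("f0",F(),lx(),arm.state()["clock"])
print(arm.servo_line(W(rx+.030,.074),feed=.05,f_stop=6),F(),lx())
print(arm.state()["eef_pos"],arm.state()["clock"],arm.state()["width"])
im=arm.grab_frame("side");g=w2px("side",[[.6,-.05,.05]])[0].astype(int);c=im[g[1]-50:g[1]+50,g[0]-65:g[0]+65]
cv2.imwrite("pics/f.png",cv2.resize(c,(650,500),interpolation=cv2.INTER_CUBIC)[:,:,::-1])
E
```

```text
rib lamp x -0.0921497168169152 y -0.007113119271600975 travel 0.017850283183084806
f0 -0.5047065747858668 -0.13770174528749415 15.6167
False -0.5181281534251991 -0.06207690906838891
[ 0.62065649 -0.0407413   0.07390332] 17.2667 0.0004167990861136567
```

View pics/f.png

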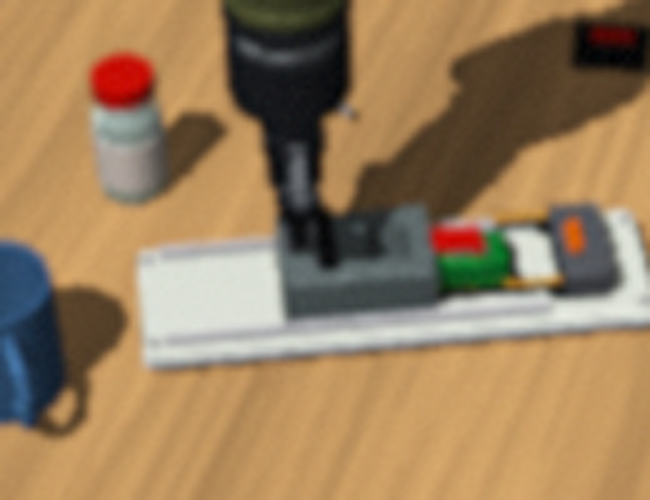

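The side picture shows the fingertips at the cover's back edge, behind the rib. The cover is about halfway and sliding freely, with the pack still seated. I'll go on in small force-watched steps.

```bash
python3 - <<'E'
from h import *
arm.servo_line(W(-.032,.074),feed=.04,f_stop=5)
f0=-.51;x=lx();fp=0;crest=None;fmin=99;log=[]
while x<.045:
    x+=.0006
    st=arm.servo_line(W(x,.074),feed=.015,f_stop=5);f=F()-f0;y=lx();log.append((round(y*1e3+127,1),round(f,1)))
    if crest is None:
        fp=max(fp,f)
        if fp>7 and f<.72*fp: crest=y
    else:
        fmin=min(fmin,f)
        if f>fmin+3 or y>crest+.007: print("buffer/limit");break
    if f>14.5 or arm.state()["clock"]>42: print("guard");break
print(log);print(fp,crest,fmin,arm.state()["clock"])
E
```

```text
buffer/limit
[(95.7, 0.9), (96.2, -0.0), (96.8, 1.8), (97.5, 1.3), (98.2, 1.7), (98.8, 1.1), (99.4, 1.1), (100.0, 0.6), (100.6, 1.4), (101.2, 1.2), (101.8, 1.2), (102.5, 1.2), (103.0, 1.4), (103.6, 1.1), (104.2, 1.8), (104.8, 0.8), (105.4, 1.0), (106.0, 0.8), (106.6, 0.3), (107.3, 0.9), (107.8, 0.4), (108.4, 1.6), (108.8, 1.9), (109.1, 3.2), (109.9, 3.0), (110.7, 3.8), (111.4, 2.6), (112.0, 3.4), (112.6, 2.2), (113.1, 3.2), (113.8, 3.1), (114.4, 2.9), (115.0, 3.5), (115.6, 2.9), (116.2, 3.2), (116.8, 2.7), (117.4, 3.6), (118.0, 3.3), (118.6, 4.2), (119.2, 4.1), (119.8, 3.6), (120.4, 3.6), (121.0, 4.4), (121.6, 3.9), (122.2, 4.4), (122.8, 4.8), (123.4, 4.0), (123.8, 5.5), (123.9, 5.0), (124.0, 7.0), (124.1, 6.5), (124.2, 7.6), (124.5, 8.3), (124.9, 8.9), (125.3, 9.3), (125.8, 8.9), (126.2, 9.0), (126.6, 9.1), (127.1, 9.7), (127.6, 9.8), (128.0, 10.3), (128.3, 10.9), (128.9, 9.5), (129.2, 11.5), (131.9, 6.8), (134.8, 4.6), (135.1, 4.7), (135.6, 5.6), (136.2, 5.7), (136.5, 4.5), (136.7, 5.6), (136.9, 7.5), (137.0, 7.8)]
11.540491672595216 0.00494136711888771 4.539928490343757 36.4667
```

```bash
python3 - <<'E'
from h import *
x=lx();L=[]
for i in range(8):
    x-=.001; arm.servo_line(W(x,.074),feed=.02); L.append((round(lx()*1e3+127,1),round(F()+.51,1)))
arm.servo_line(W(x-.02,.074),feed=.08);arm.servo_line(W(x-.02,.14),feed=.15);print(L,"clear f",F()+.51,arm.state()["clock"])
arm.move_pose(W(-.19,.22),[np.pi,0,.436-np.pi/2])
im={n:arm.grab_frame(n) for n in("top","side")}
for n in im:
    g=w2px(n,[W(.05,.05)])[0].astype(int)
    o=g-[50,45];c=im[n][o[1]:o[1]+90,o[0]:o[0]+100].copy();c=cv2.resize(c,(400,360),interpolation=cv2.INTER_CUBIC)
    im[n]=c;print(n,o)
cv2.imwrite("pics/k.png",np.hstack(list(im.values()))[:,:,::-1]);print(arm.state()["clock"])
E
```

```text
[(135.6, 5.4), (135.2, 3.5), (134.6, 3.0), (134.5, -0.2), (132.4, 0.7), (131.0, 0.4), (129.9, 0.3), (128.9, -0.4)] clear f 1.4505581389906281 39.5083
top [325 190]
side [286 161]
40.3917
```

View pics/k.png

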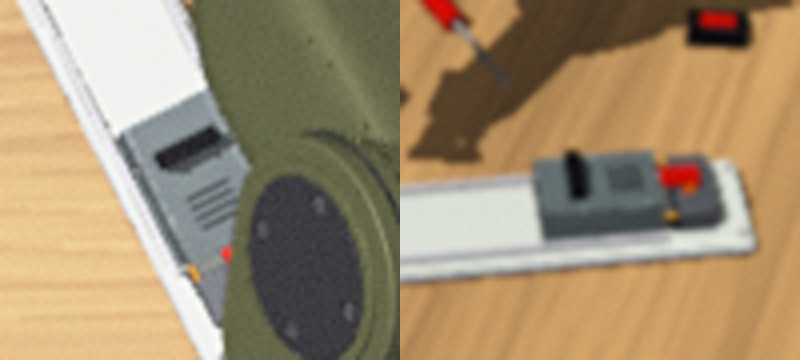

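```bash
python3 - <<'E'
from h import *
for n,uv0,uv in(("top",(348.5,187.3),(325+188/4,190+148/4)),("side",(265+91/4,168+178/4),(286+175/4,161+173/4))):
    P=px2w(n,[uv0,uv],.066 if n=="side" else .072)[:,:2];x=(P-L0)@ux;print(n,"travel start/now",(x+.110).round(4))
print(arm.state()["clock"]); arm.finish_job()
E
```

```text
top travel start/now [0.0179 0.1366]
side travel start/now [0.0043 0.1392]
40.3917
the job is handed in; nothing more can be done
```

The green pack is flat in the bay, the cover is slid shut over it and appears latched, and the gripper is clear. I handed the job in at about 40.4 s; no verdict is reported.

**Pack:** I released it only after it touched the floor at the expected height. The top view then put it about 1 mm from the bay centre, with the cover still open.

**Cover:** I pushed on the rib in 0.6 mm steps. The force peaked at 11.5 N, fell to about 4.5 N, then rose to 7.8 N against the buffers, where I stopped. These are tool readings; the limit is 20 N.

**Latch check:** When I backed off, the force dropped to zero at about 0.1345 m travel. The cover stayed put instead of being pushed back by the pins. Pictures taken afterwards give a travel of 0.137 m (top) and 0.139 m (side), both above 0.127 m.

**Disagreements:**
- **Starting travel:** the cameras differed, 0.018 m (top) against 0.004 m (side). The top figure lies outside the stated 0 to 0.015 m, so single-camera travel readings are rough.
- **After backing off:** the tool force read about 1.5 N with the gripper clear of the cover, which I took for sensor noise.
- **Final view:** the arm hid part of the lamp from the top camera, so my view of the tongue over the ledge comes mainly from the side picture.

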